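# Close the telescoping length stop to its locked short setting

## Robot

A 6-joint arm with a two-finger parallel gripper is mounted at the origin on a cart in front of the work surface, level with it; the furniture and walls round the work are solid. World frame = base frame: x ahead of the robot, y to its left, z up, the work surface at z = 0. Lengths are in m, angles in rad, forces in N, time in s.
With the tool pointing down it reaches from about 0.3 to 0.875 m from the base axis. Payload 6.4 kg.
Tool frame: the origin (TCP) lies midway between the tips of the shut fingers; the grasp point (between the pads) lies 19 mm behind it; z points along the fingers, y is the line along which they close (so a half turn about z gives the same grasp; the last joint's range is limited). The gripper opens to 85 mm and grips with 20 to 120 N. Pads are 22 mm wide; open, the fingers measure 114 mm over their backs; the gripper's body (76 mm by 85 mm) begins 54 mm behind the grasp point. The pads swing forward as they close: fully open they stand 13 mm farther back than shut.
Start: joints at [-1.461, 0.181, 1.607, -0, 1.354, -0.206], TCP at [0.179, -0.547, 0.231] pointing down, gripper open.
Joint ranges: [-2.99, 2.99], [-0.89, 2.07], [0.3, 2.58], [-1.14, 4.28], [0, 2.63], [-3.12, 3.12]. Speed limits (rad/s): [2.57, 2.57, 3.01, 3.14, 3.14, 3.14].

## Interface

Orientations are given as a unit quaternion [w, x, y, z].
In Python, from bench import robot gives the robot as it stands. The module is installed in compiled form; this text tells all that it offers.
- The arm moves only by the tool jog_arm, never from a script. Its argument "moves" is a list of rows, each a list of 3 entries, a list of its own where there are three numbers: the shift along the world's x, y, z in m, then the turn, a rotation vector about the world's x, y, z in degrees, then the finger opening in m, from 0 to 0.0854. A call has 1 to 8 rows; each row shifts and turns the commanded pose from where the row before left it; what a row does not reach is not made up. A row lasts 1/12 s, in which the tool goes at most 41.7 mm and 7.16 degrees, less where a joint would pass 70% of its speed; a pose out of reach is approached as far as the arm can. A call with a gripper value outside its range is refused whole. The fingers move at their own pace and stop on an object; the grip force is fixed at half the most. Time passes only in rows, so rows that do not move let the fingers close. It gives the time, the measured TCP pose, the force, the opening and the grip force at its end, in the units of the state.
- robot.state(): the state, without advancing time (a new reading comes with each control period).
- robot.snapshot(name): name is "side" or "top"; returns (picture, depth): 384x512x3 uint8, red, green, blue; 384x512 float32, m along the optical axis (not along the pixel's ray), 0 where there is no reading.
- robot.calibration(name): a dict with "intrinsics" (3x3 intrinsics, pixels), "T" (4x4, takes a point from camera to world coordinates). Camera axes: x right, y up, looking along -z (the intrinsics and any distortion apply to the point x, -y, -z); pixel columns grow to the right and rows downward; lengths in m; the calibration is good to about 2 mm. A picture is of the moment at which its call begins. calibration takes no time and is no camera call.
- robot.finish_job(): hands the job in; it is judged then, once.
The state is a dict: "time_s": time; "q": joint angles; "joint_velocities": joint speeds; "tau": joint torques, N m; "tcp_pos": TCP position; "ee_rot": TCP orientation; "ft_force": force on the tool from outside, world axes, zero at the start; "torque": the same for the moment, N m; "grip_width": finger opening in m; "grip_force": force on a finger pad.
Only numpy, scipy, OpenCV 4.12 (cv2) and the standard library are available. Lean on these libraries where they do the work, as an engineer would, in place of code of your own. Each camera call takes 0.05 s, during which the arm holds its last target. There are 200 camera calls.

## Task

The telescoping length stop on the bench has been left pulled out: press the long spring button on its bar flush, slide the bar so that the button goes in under the mouth of the sleeve, then push the stop in by its wooden head until the button pops up in the slot of the keeper plate and locks. Work gently by feel, stopping as soon as it locks and never forcing it, let go of it, and leave the other things on the bench where they are.

Things in the scene. Friction and masses are not known exactly. Their poses are not given: they have to be found in the camera images.
- length_stop: Fixed dark steel sleeve, 139 mm long, screwed to the bench on a plywood foot (140 x 104 x 12 mm). Origin: on the bench top under the middle of its mouth. x axis points into the sleeve (the way the bar slides in), z up. An aluminium keeper plate (62 x 59 mm) with the locking slot sits on top of it, up to 47 mm above the bench.
- mouth (a point): Middle of the upper edge of the sleeve's mouth, 41 mm above the bench, 1 mm above the bar's upper face. A flange 60 mm wide, 10 mm deep stands round the mouth, its top 49 mm above the bench. A small lead-in lets the button in only when pressed to within 2 mm of flush. x axis into the sleeve.
- slot_middle (a point): Nominal centre of the keeper plate's slot (38 mm long, 17 mm wide), 62 mm inside the mouth, at the bar's upper face. The plate is clamped anywhere within 22 mm either way along the sleeve and its true place is not reported; it must be felt or seen. Before it the button may rise half-way (0.003) under the plate; that (or a gap beside the plate) is not the lock.
- inner_bar (a joint): How far the aluminium bar (40 mm wide, upper face 40 mm above the bench) is slid in, m: 0 pulled out, 0 to 0.012 at the start, end stop 0.145. At 0 the button's front end is 30 mm outside the mouth. It locks between 0.085 and 0.134, depending on the keeper plate, and then stops hard with up to 4 mm of play. About 2.5 N of friction; stays where left.
- spring_button (a joint): How far the button is pressed down, m: 0 standing fully proud (7 mm above the bar), 0.007 flush with the bar's upper face, 0.008 its end. The spring pushes back with 2 N when proud and 5.5 N when flush. Under the sleeve's mouth it is held at about 0.006; in the slot it jumps back to 0.
- button_top (a point): Middle of the upper face of the steel button, 34 mm long (along the bar), 14 mm wide, upright sides. x axis towards the sleeve, z up. Press its end farther from the sleeve so that the other end can enter; a fingertip pressing it carries the bar along. With 10 mm or more inside, the mouth holds it down. 81 mm of plain bar lie between button and head.
- stop_head (a point): Upright wooden stop head at the bar's outer end. Origin: on the bench top (z = 0) straight under the middle of its outer face, the one facing away from the sleeve. The head is 20 mm thick along the bar, 56 mm wide, and reaches from 8 to 86 mm above the bench. x axis towards the sleeve: pushing the outer face along x slides the bar in.
- pencil_flat: A flat red carpenter's pencil, 168 x 12 x 10 mm, a bystander; origin under its middle.
- sanding_block: A cork sanding block, 63 x 113 x 34 mm, a bystander; origin under its middle.
- masking_roll: A roll of masking tape lying flat, 96 mm across, 24 mm high, a bystander; origin under its middle.
- hinge_b: A flat steel hinge, 61 x 63 x 6 mm, a bystander; origin under its middle.
- offcut_6: A small wood offcut, 30 x 60 x 30 mm, a bystander; origin under its middle.
- driver_black: A screwdriver with a black handle, 169 x 28 x 31 mm, a bystander; origin under its middle.
- offcut_0: A wood offcut, 40 x 160 x 18 mm, behind the stop, a bystander; origin under its middle.

How it is judged:
By the outcome, as a careful person would: the job done as asked, in the order asked, and still so for the second after the job is handed in, with the robot touching nothing.
It also fails if it takes over 45 s, if anything falls off the work surface, if the arm or the gripper's body presses on something with over 40 N, if the wrist force passes 120 N, or if a joint passes its speed limit or range.

## Working session

There is one attempt and no reset: what is moved stays moved. The work goes in short steps, Python scripts to look and compute and a tool call to move; the robot and the scene stay as the last step left them, time stands still between calls to the robot, and variables do not carry over. Pictures are saved under pics/ and viewed, at most 10 in all, crops included, and the job is handed in when it is done.

Besides the shell and the picture viewer there is one more tool, called after "Request:" as name(argument=value, ...), one argument or row to a line, values as JSON. jog_arm: Moves the arm, as the interface text tells. Its arguments: {"type":"object","properties":{"moves":{"type":"array","items":{"type":"array"}}},"required":["moves"]}

```bash
mkdir -p pics; cat > h.py <<'E'
from bench import robot
import numpy as np, cv2
def snap(n,out):
    p,d=robot.snapshot(n); np.savez('pics/'+out+'.npz',p=p,d=d)
    cv2.imwrite('pics/'+out+'.png',p[:,:,::-1]); return p,d
def cloud(n,d):
    c=robot.calibration(n);K=c['intrinsics'];T=c['T']
    v,u=np.mgrid[:d.shape[0],:d.shape[1]]
    P=np.stack([(u-K[0][2])/K[0][0]*d,-(v-K[1][2])/K[1][1]*d,-d],-1)
    W=P@T[:3,:3].T+T[:3,3]; W[d==0]=np.nan; return W
E
python3 - <<'E'
from h import *
print(robot.state())
for n in('top','side'):
    snap(n,n+'0'); c=robot.calibration(n); print({k:v for k,v in c.items()})
E
```

```text
{'time_s': 0.0, 'q': array([-1.46132330e+00,  1.81529608e-01,  1.60798085e+00,  3.93622805e-05,
        1.35381540e+00, -2.06303468e-01]), 'joint_velocities': array([ 4.49310288e-05,  9.70066774e-05,  2.06169147e-03,  7.53507632e-05,
       -1.62816730e-03, -8.96406323e-04]), 'tau': array([ 9.41321123e-04, -4.44866502e+01, -3.51334226e+01, -2.53425887e-04,
        8.83753470e-03, -2.80644150e-05]), 'tcp_pos': array([ 0.17853527, -0.54601202,  0.23040371]), 'ee_rot': array([-8.64657453e-04,  9.87561820e-01,  1.57228812e-01,  6.11338400e-05]), 'ft_force': array([-0.83174369,  0.76614514,  0.35693224]), 'torque': array([ 0.03257367,  0.06876822, -0.00608428]), 'grip_force': 0.0, 'grip_width': 0.08561796418492548}
{'intrinsics': array([[372.73981008,   0.        , 254.51454426],
       [  0.        , 372.73981008, 193.69678497],
       [  0.        ,   0.        ,   1.        ]]), 'T': array([[-0.01414691,  0.9812735 , -0.19209939,  0.36569138],
       [-0.99987928, -0.01511762, -0.00358836,  0.02512091],
       [-0.00642524,  0.19202543,  0.98136892,  1.08430663],
       [ 0.        ,  0.        ,  0.        ,  1.        ]])}
{'intrinsics': array([[487.33504471,   0.        , 247.25434404],
       [  0.        , 487.33504471, 188.05188119],
       [  0.        ,   0.        ,   1.        ]]), 'T': array([[ 0.8950157 ,  0.14213952, -0.4227804 , -0.08056148],
       [-0.44533106,  0.33798665, -0.82912319, -1.29683013],
       [ 0.02504296,  0.93035552,  0.3658025 ,  0.64487357],
       [ 0.        ,  0.        ,  0.        ,  1.        ]])}
```

View pics/top0.png

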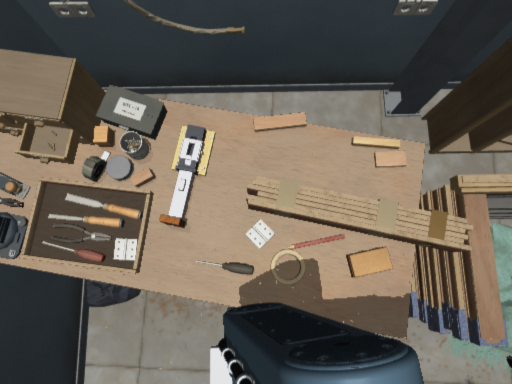

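View pics/side0.png

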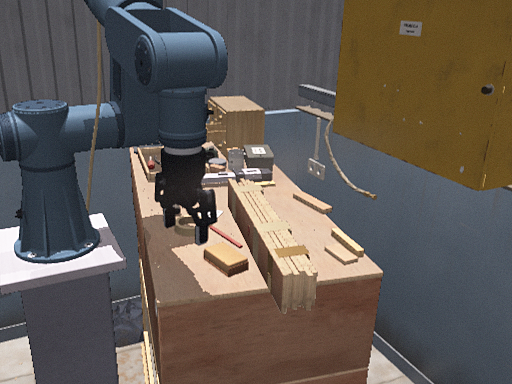

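```bash
python3 - <<'E'
from h import *
z=np.load('pics/top0.npz');p,d=z['p'],z['d'];W=cloud('top',d)
np.save('pics/W.npy',W)
c=cv2.resize(p[115:235,145:225],None,fx=5,fy=5,interpolation=cv2.INTER_CUBIC)[:,:,::-1]
cv2.imwrite('pics/crop0.png',c)
for v in range(120,230,4):
    print(v,[ (u,*(np.round(W[v,u]*1000).astype(int))) for u in range(164,214,6)])
for n,(u,v) in dict(batt=(350,215),batt2=(260,190),box=(130,110),tray=(148,230),cup=(130,145),off6=(145,177)).items(): print(n,W[v,u].round(3))
E
```

```text
120 [(164, np.int64(813), np.int64(305), np.int64(2)), (170, np.int64(813), np.int64(286), np.int64(3)), (176, np.int64(815), np.int64(269), np.int64(-3)), (182, np.int64(814), np.int64(250), np.int64(-1)), (188, np.int64(814), np.int64(231), np.int64(-2)), (194, np.int64(814), np.int64(213), np.int64(-3)), (200, np.int64(812), np.int64(194), np.int64(1)), (206, np.int64(811), np.int64(175), np.int64(1)), (212, np.int64(811), np.int64(157), np.int64(2))]
124 [(164, np.int64(801), np.int64(305), np.int64(1)), (170, np.int64(802), np.int64(287), np.int64(-4)), (176, np.int64(800), np.int64(268), np.int64(0)), (182, np.int64(800), np.int64(249), np.int64(0)), (188, np.int64(782), np.int64(223), np.int64(44)), (194, np.int64(800), np.int64(213), np.int64(-2)), (200, np.int64(798), np.int64(194), np.int64(2)), (206, np.int64(800), np.int64(176), np.int64(-2)), (212, np.int64(800), np.int64(157), np.int64(-3))]
128 [(164, np.int64(789), np.int64(305), np.int64(-3)), (170, np.int64(787), np.int64(286), np.int64(1)), (176, np.int64(788), np.int64(268), np.int64(-2)), (182, np.int64(783), np.
[... 11450 characters left out ...]
nt64(155), np.int64(-2))]
228 [(164, np.int64(480), np.int64(294), np.int64(0)), (170, np.int64(480), np.int64(277), np.int64(-1)), (176, np.int64(480), np.int64(260), np.int64(-3)), (182, np.int64(480), np.int64(243), np.int64(-3)), (188, np.int64(479), np.int64(224), np.int64(0)), (194, np.int64(479), np.int64(207), np.int64(0)), (200, np.int64(479), np.int64(190), np.int64(-3)), (206, np.int64(478), np.int64(172), np.int64(-1)), (212, np.int64(478), np.int64(154), np.int64(0))]
batt [ 0.499 -0.229  0.08 ]
batt2 [0.57  0.014 0.092]
box [0.823 0.391 0.059]
tray [ 0.475  0.342 -0.002]
cup [0.72  0.391 0.045]
off6 [0.627 0.348 0.029]<stdin>:7: RuntimeWarning: invalid value encountered in cast
```

View pics/crop0.png

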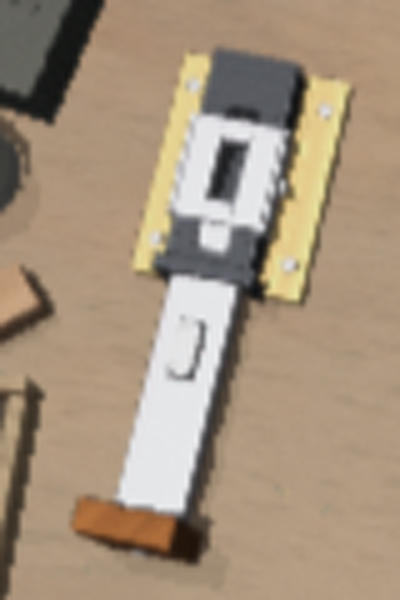

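```bash
cat >> h.py <<'E'
def ray(n,u,v,z):
    c=robot.calibration(n);K=c['intrinsics'];T=c['T']
    r=T[:3,:3]@np.array([(u-K[0][2])/K[0][0],-(v-K[1][2])/K[1][1],-1]);o=T[:3,3]
    return o+r*(z-o[2])/r[2]
E
python3 - <<'E'
from h import *
f=lambda x,y,z:ray('top',(x-2)/5+145,(y-2)/5+115,z)
for n,a in dict(barLtop=(168,278,.04),barRtop=(240,285,.04),barLbot=(118,500,.04),barRbot=(188,515,.04),btnfront=(190,318,.047),btnback=(182,380,.047),btnmid=(186,348,.047),flL=(157,268,.049),flR=(258,292,.049),headouterL=(72,530,.086),headouterR=(170,550,.086),headinL=(82,497,.086),headinR=(188,516,.086),slotF=(232,138,.047),slotB=(218,198,.047),
 plyFL=(135,268,.012),plyFR=(300,300,.012),plyBL=(188,52,.012),plyBR=(350,85,.012)).items(): print(n,f(*a).round(4))
# plywood-based angle from depth
W=np.load('pics/W.npy');m=(W[...,0]>.46)&(W[...,0]<.64)&(W[...,1]>.18)&(W[...,1]<.3)
b=W[m&(W[...,2]>.032)&(W[...,2]<.047)]
print(cv2.fitLine(b[:,:2].astype(np.float32),cv2.DIST_HUBER,0,.01,.01).ravel())
h=W[m&(W[...,2]>.075)];print(h.mean(0),np.percentile(h,[5,95],axis=0))
E
```

```text
barLtop [0.6428 0.2488 0.04  ]
barRtop [0.638 0.207 0.04 ]
barLbot [0.5136 0.2739 0.04  ]
barRbot [0.5045 0.234  0.04  ]
btnfront [0.6171 0.2341 0.047 ]
btnback [0.5809 0.2378 0.047 ]
btnmid [0.5995 0.236  0.047 ]
flL [0.6464 0.2534 0.049 ]
flR [0.6313 0.1951 0.049 ]
headouterL [0.4912 0.2873 0.086 ]
headouterR [0.4796 0.2341 0.086 ]
headinL [0.5091 0.2825 0.086 ]
headinR [0.4978 0.2248 0.086 ]
slotF [0.7247 0.2121 0.047 ]
slotB [0.6884 0.2195 0.047 ]
plyFL [0.6567 0.2746 0.012 ]
plyFR [0.6355 0.1761 0.012 ]
plyBL [0.7921 0.2462 0.012 ]
plyBR [0.7693 0.1474 0.012 ]
[ 0.9763004  -0.2164196   0.5708743   0.24207507]
[0.49467721 0.25907499 0.08448217] [[0.48416698 0.2340296  0.08096632]
 [0.5064907  0.28467776 0.08786074]]
```

Request:
jog_arm(
  moves=[
    [[0.0166,0.0328,0],[0,0,-1.25],0],
    [[0.0166,0.0328,0],[0,0,-1.25],0],
    [[0.0166,0.0328,0],[0,0,-1.25],0],
    [[0.0166,0.0328,0],[0,0,-1.25],0],
    [[0.0166,0.0328,0],[0,0,-1.25],0],
    [[0.0166,0.0328,0],[0,0,-1.25],0],
    [[0.0166,0.0328,0],[0,0,-1.25],0],
    [[0.0166,0.0328,0],[0,0,-1.25],0],
  ],
)

```text
time_s: 0.77
tcp_pos: [0.3116, -0.2823, 0.231]
ee_rot: [-0.0, 0.998, 0.07, -0.0]
ft_force: [0.4, -0.3, -0.0]
grip_width: 0.0002
grip_force: 0.0
```

Request:
jog_arm(
  moves=[
    [[0.0166,0.0328,0],[0,0,-1.25],0],
    [[0.0166,0.0328,0],[0,0,-1.25],0],
    [[0.0166,0.0328,0],[0,0,-1.25],0],
    [[0.0166,0.0328,0],[0,0,-1.25],0],
    [[0.0166,0.0328,0],[0,0,-1.25],0],
    [[0.0166,0.0328,0],[0,0,-1.25],0],
    [[0.0166,0.0328,0],[0,0,-1.25],0],
    [[0.0166,0.0328,0],[0,0,-1.25],0],
  ],
)

```text
time_s: 1.43
tcp_pos: [0.4444, -0.0198, 0.2312]
ee_rot: [0.0, 1.0, -0.017, -0.0]
ft_force: [1.7, -1.7, 0.0]
grip_width: 0.0001
grip_force: 0.0
```

Request:
jog_arm(
  moves=[
    [[0.0166,0.0328,0],[0,0,-1.25],0],
    [[0.0166,0.0328,0],[0,0,-1.25],0],
    [[0.0166,0.0328,0],[0,0,-1.25],0],
    [[0.0166,0.0328,0],[0,0,-1.25],0],
    [[0.0166,0.0328,0],[0,0,-1.25],0],
    [[0.0166,0.0328,0],[0,0,-1.25],0],
    [[0.0166,0.0328,0],[0,0,-1.25],0],
    [[0.0166,0.0328,0],[0,0,-1.25],0],
  ],
)

```text
time_s: 2.1
tcp_pos: [0.5772, 0.2425, 0.2307]
ee_rot: [0.0, 0.995, -0.104, -0.0]
ft_force: [0.7, -0.3, -0.2]
grip_width: -0.0005
grip_force: 0.0
```

Request:
jog_arm(
  moves=[
    [[0.003,-0.002,-0.03],[0,0,0],0],
    [[0,0,-0.035],[0,0,0],0],
    [[0,0,-0.035],[0,0,0],0],
    [[0,0,-0.035],[0,0,0],0],
    [[0,0,-0.025],[0,0,0],0],
    [[0,0,-0.013],[0,0,0],0],
    [[0,0,0],[0,0,0],0],
  ],
)

```text
time_s: 2.68
tcp_pos: [0.577, 0.238, 0.0542]
ee_rot: [0.001, 0.995, -0.104, -0.004]
ft_force: [0.7, -0.1, -0.2]
grip_width: -0.0
grip_force: 0.0
```

```bash
python3 - <<'E'
from h import *
p,d=snap('top','top1');s,_=snap('side','side1')
a=cv2.resize(p[115:235,145:225],None,fx=5,fy=5,interpolation=cv2.INTER_CUBIC)
c=robot.calibration('side');w=np.array([.6,.235,.05]);q=c['T'][:3,:3].T@(w-c['T'][:3,3]);K=c['intrinsics']
u=int(K[0][2]-K[0][0]*q[0]/q[2]);v=int(K[1][2]+K[1][1]*q[1]/q[2]);print(u,v)
b=cv2.resize(s[max(v-60,0):v+60,u-40:u+40],(400,600),interpolation=cv2.INTER_CUBIC)
cv2.imwrite('pics/c1.png',np.hstack([a,b])[:,:,::-1]);print(robot.state()['tcp_pos'],robot.state()['ft_force'])
E
```

```text
223 171
[0.58045628 0.23869221 0.05890617] [-0.18174448  0.16994271  0.88889201]
```

View pics/c1.png

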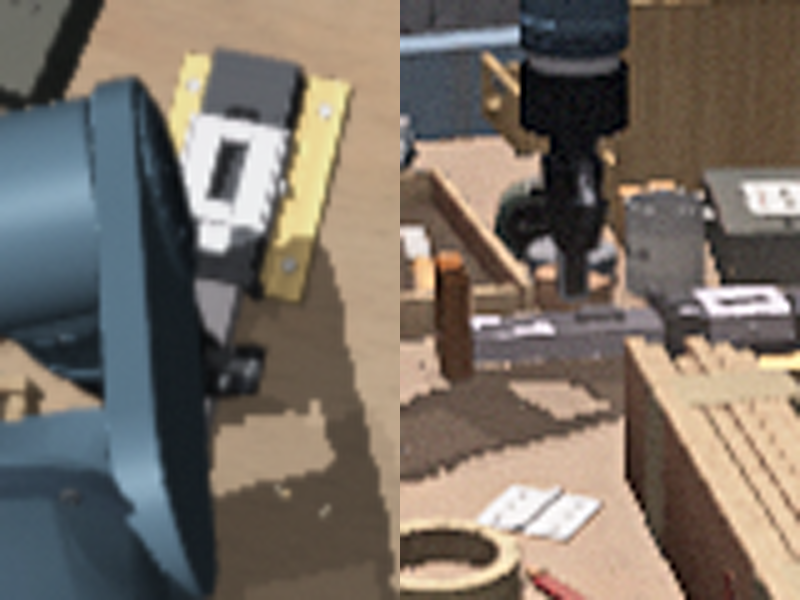

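Request:
jog_arm(
  moves=[
    [[0,0,-0.006],[0,0,0],0],
    [[0,0,-0.004],[0,0,0],0],
    [[0,0,-0.003],[0,0,0],0],
    [[0,0,-0.002],[0,0,0],0],
    [[0,0,0],[0,0,0],0],
    [[0,0,0],[0,0,0],0],
  ],
)

```text
time_s: 3.28
tcp_pos: [0.581, 0.2388, 0.0442]
ee_rot: [-0.0, 0.995, -0.104, 0.001]
ft_force: [0.9, 0.2, 2.2]
grip_width: 0.0
grip_force: 1.5
```

Request:
jog_arm(
  moves=[
    [[0,0,-0.002],[0,0,0],0],
    [[0,0,-0.001],[0,0,0],0],
    [[0,0,-0.001],[0,0,0],0],
    [[0,0,0],[0,0,0],0],
    [[0,0,0],[0,0,0],0],
  ],
)

```text
time_s: 3.7
tcp_pos: [0.5809, 0.2388, 0.0399]
ee_rot: [-0.0, 0.995, -0.104, 0.001]
ft_force: [2.7, 1.3, 5.3]
grip_width: -0.0001
grip_force: 2.6
```

Request:
jog_arm(
  moves=[
    [[0,0,-0.001],[0,0,0],0],
    [[0,0,-0.001],[0,0,0],0],
    [[0,0,0],[0,0,0],0],
    [[0,0,0],[0,0,0],0],
  ],
)

```text
time_s: 4.03
tcp_pos: [0.581, 0.2388, 0.039]
ee_rot: [-0.0, 0.995, -0.104, 0.001]
ft_force: [-1.2, 0.4, 13.7]
grip_width: -0.0003
grip_force: 6.4
```

Request:
jog_arm(
  moves=[
    [[0.0029,-0.0006,0],[0,0,0],0],
    [[0.0039,-0.0008,0],[0,0,0],0],
    [[0.0039,-0.0008,0],[0,0,0],0],
    [[0.0039,-0.0008,0],[0,0,0],0],
    [[0,0,0],[0,0,0],0],
  ],
)

```text
time_s: 4.45
tcp_pos: [0.5959, 0.2356, 0.039]
ee_rot: [-0.0, 0.995, -0.104, 0.001]
ft_force: [-0.5, -0.2, 12.5]
grip_width: -0.0004
grip_force: 6.2
```

```bash
python3 - <<'E'
from h import *
p,d=snap('top','top2');s,_=snap('side','side2')
a=cv2.resize(p[115:235,145:225],None,fx=5,fy=5,interpolation=cv2.INTER_CUBIC)
b=cv2.resize(s[111:231,183:263],(400,600),interpolation=cv2.INTER_CUBIC)
cv2.imwrite('pics/c2.png',np.hstack([a,b])[:,:,::-1])
print(robot.state()['tcp_pos'],robot.state()['ft_force'])
W=cloud('top',d);m=(W[...,2]>.078)&(W[...,2]<.09)&(W[...,0]>.45)&(W[...,0]<.56)&(W[...,1]>.22)&(W[...,1]<.3)
print(m.sum(),np.nanmean(W[m],0) if m.any() else 0)
E
```

```text
[0.59593218 0.23558697 0.03904661] [ 0.08627895 -0.98381036 11.16372942]
0 0
```

View pics/c2.png

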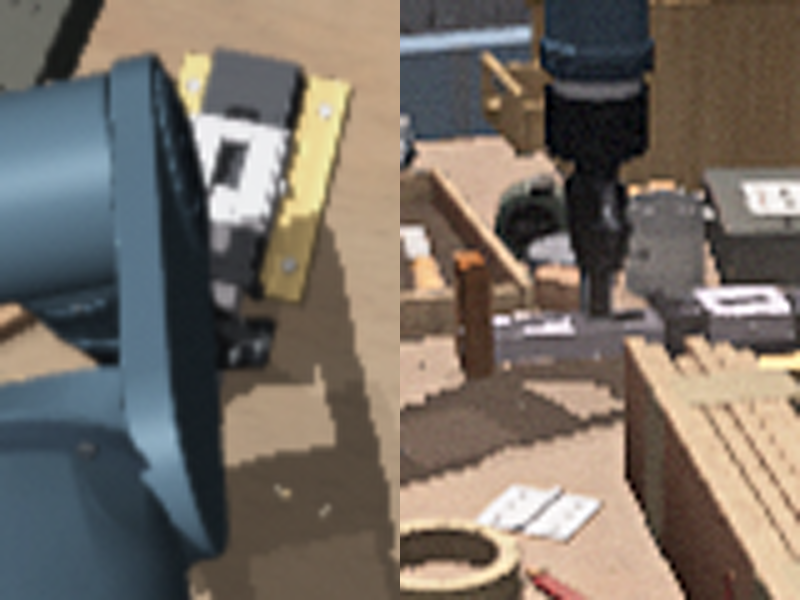

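Request:
jog_arm(
  moves=[
    [[0.0039,-0.0008,0],[0,0,0],0],
    [[0.0039,-0.0008,0],[0,0,0],0],
    [[0.0039,-0.0008,0],[0,0,0],0],
    [[0,0,0],[0,0,0],0],
  ],
)

```text
time_s: 4.88
tcp_pos: [0.6076, 0.2331, 0.039]
ee_rot: [-0.0, 0.995, -0.104, 0.001]
ft_force: [-0.9, -0.4, 12.7]
grip_width: 0.0
grip_force: 6.2
```

Request:
jog_arm(
  moves=[
    [[0.0039,-0.0008,0],[0,0,0],0],
    [[0.0039,-0.0008,0],[0,0,0],0],
    [[0,0,0],[0,0,0],0],
  ],
)

```text
time_s: 5.13
tcp_pos: [0.6153, 0.2314, 0.0391]
ee_rot: [-0.0, 0.995, -0.104, 0.001]
ft_force: [-1.7, -1.7, 12.6]
grip_width: 0.0001
grip_force: 6.2
```

Request:
jog_arm(
  moves=[
    [[0.0029,-0.0006,0],[0,0,0],0],
    [[0.002,-0.0004,0],[0,0,0],0],
    [[0,0,0],[0,0,0],0],
  ],
)

```text
time_s: 5.38
tcp_pos: [0.6199, 0.2304, 0.0391]
ee_rot: [0.0, 0.995, -0.104, 0.001]
ft_force: [-2.4, -1.6, 12.1]
grip_width: 0.0002
grip_force: 6.5
```

```bash
python3 - <<'E'
from h import *
s,_=snap('side','side3')
b0=np.load('pics/side2.npz')['p']
f=lambda s:cv2.resize(s[140:200,193:273],(800,600)[:1]+(600,),interpolation=cv2.INTER_CUBIC)
g=np.vstack([f(b0)[::2],f(s)[::2]]);cv2.imwrite('pics/c3.png',g[:,:,::-1])
E
```

```text
(no output)
```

View pics/c3.png

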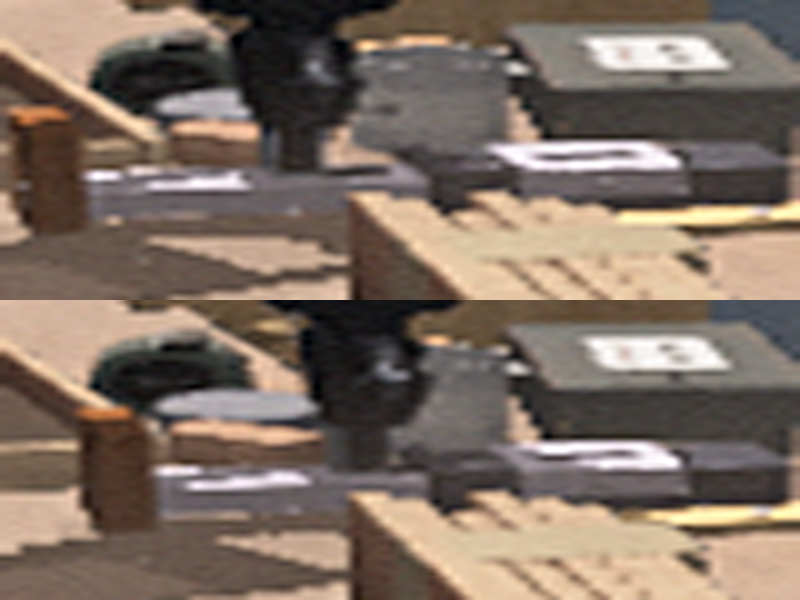

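Request:
jog_arm(
  moves=[
    [[0,0,0.003],[0,0,0],0],
    [[0,0,0.02],[0,0,0],0],
    [[0,0,0.04],[0,0,0],0],
    [[0,0,0.04],[0,0,0],0],
    [[-0.036,0.008,0],[0,0,0],0],
    [[-0.036,0.008,0],[0,0,0],0],
    [[-0.036,0.008,0],[0,0,0],0],
    [[-0.022,0.005,0],[0,0,0],0],
  ],
)

```text
time_s: 6.1
tcp_pos: [0.4843, 0.2597, 0.1388]
ee_rot: [0.001, 0.995, -0.103, -0.002]
ft_force: [0.8, 0.3, -0.9]
grip_width: 0.0001
grip_force: 0.0
```

```bash
python3 - <<'E'
from h import *
p,d=snap('top','top4');s,_=snap('side','side4')
a=cv2.resize(p[115:235,145:225],(400,600),interpolation=cv2.INTER_CUBIC)
b=cv2.resize(s[140:200,193:273],(400,300),interpolation=cv2.INTER_CUBIC);b=np.vstack([b,b*0])
cv2.imwrite('pics/c4.png',np.hstack([a,b])[:,:,::-1])
print(robot.state()['tcp_pos'],robot.state()['ft_force'])
E
```

```text
[0.48392528 0.26018347 0.13873612] [-0.44505365  0.63948546  0.31429615]
```

View pics/c4.png

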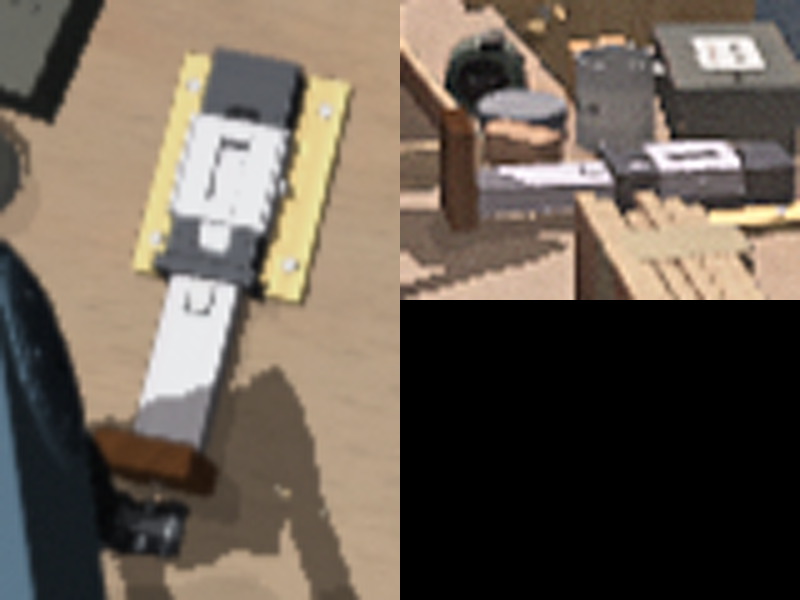

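Request:
jog_arm(
  moves=[
    [[0,0,-0.035],[0,0,0],0],
    [[0,0,-0.035],[0,0,0],0],
    [[0,0,-0.026],[0,0,0],0],
    [[0,0,0],[0,0,0],0],
    [[0.0098,-0.0021,0],[0,0,0],0],
    [[0.0059,-0.0013,0],[0,0,0],0],
    [[0,0,0],[0,0,0],0],
  ],
)

```text
time_s: 6.78
tcp_pos: [0.5087, 0.2562, 0.0468]
ee_rot: [-0.001, 0.995, -0.104, 0.003]
ft_force: [-0.5, 1.2, 0.4]
grip_width: -0.0004
grip_force: 0.0
```

Request:
jog_arm(
  moves=[
    [[0.0039,-0.0008,0],[0,0,0],0],
    [[0.0039,-0.0008,0],[0,0,0],0],
    [[0,0,0],[0,0,0],0],
  ],
)

```text
time_s: 7.03
tcp_pos: [0.5134, 0.2547, 0.0453]
ee_rot: [-0.0, 0.995, -0.104, 0.0]
ft_force: [0.1, 0.3, -0.1]
grip_width: 0.0001
grip_force: 0.0
```

Request:
jog_arm(
  moves=[
    [[0.0039,-0.0008,0],[0,0,0],0],
    [[0.0039,-0.0008,0],[0,0,0],0],
    [[0,0,0],[0,0,0],0],
  ],
)

```text
time_s: 7.28
tcp_pos: [0.5202, 0.253, 0.0444]
ee_rot: [0.0, 0.995, -0.104, -0.0]
ft_force: [-3.3, 0.5, 2.4]
grip_width: -0.0003
grip_force: 0.0
```

Request:
jog_arm(
  moves=[
    [[0.0049,-0.001,0],[0,0,0],0],
    [[0.0049,-0.001,0],[0,0,0],0],
    [[0.0049,-0.001,0],[0,0,0],0],
    [[0.0049,-0.001,0],[0,0,0],0],
    [[0.0049,-0.001,0],[0,0,0],0],
  ],
)

```text
time_s: 7.7
tcp_pos: [0.5439, 0.248, 0.0443]
ee_rot: [0.0, 0.995, -0.104, -0.001]
ft_force: [-5.8, -0.7, 4.6]
grip_width: 0.0001
grip_force: 0.0
```

Request:
jog_arm(
  moves=[
    [[0.0049,-0.001,0],[0,0,0],0],
    [[0.0049,-0.001,0],[0,0,0],0],
    [[0,0,0],[0,0,0],0],
  ],
)

```text
time_s: 7.95
tcp_pos: [0.555, 0.2458, 0.0444]
ee_rot: [0.0, 0.995, -0.104, 0.0]
ft_force: [-1.6, -0.9, 1.2]
grip_width: 0.0002
grip_force: 0.0
```

Request:
jog_arm(
  moves=[
    [[0.0049,-0.001,0],[0,0,0],0],
    [[0.0049,-0.001,0],[0,0,0],0],
    [[0.0029,-0.0006,0],[0,0,0],0],
    [[0,0,0],[0,0,0],0],
  ],
)

```text
time_s: 8.28
tcp_pos: [0.5676, 0.2433, 0.0443]
ee_rot: [0.0, 0.995, -0.104, 0.0]
ft_force: [-3.1, -0.3, 1.9]
grip_width: 0.0001
grip_force: 0.0
```

```bash
python3 - <<'E'
from h import *
p,d=snap('top','top5');s,_=snap('side','side5')
a=cv2.resize(p[115:235,145:225],(400,600),interpolation=cv2.INTER_CUBIC)
b=cv2.resize(s[150:190,233:273],(400,400),interpolation=cv2.INTER_CUBIC);b=np.vstack([b,b[:200]*0])
cv2.imwrite('pics/c5.png',np.hstack([a,b])[:,:,::-1])
print(robot.state()['tcp_pos'],robot.state()['ft_force'])
E
```

```text
[0.56761432 0.24336226 0.04433284] [-1.4521167  -0.80032455  0.80161273]
```

View pics/c5.png

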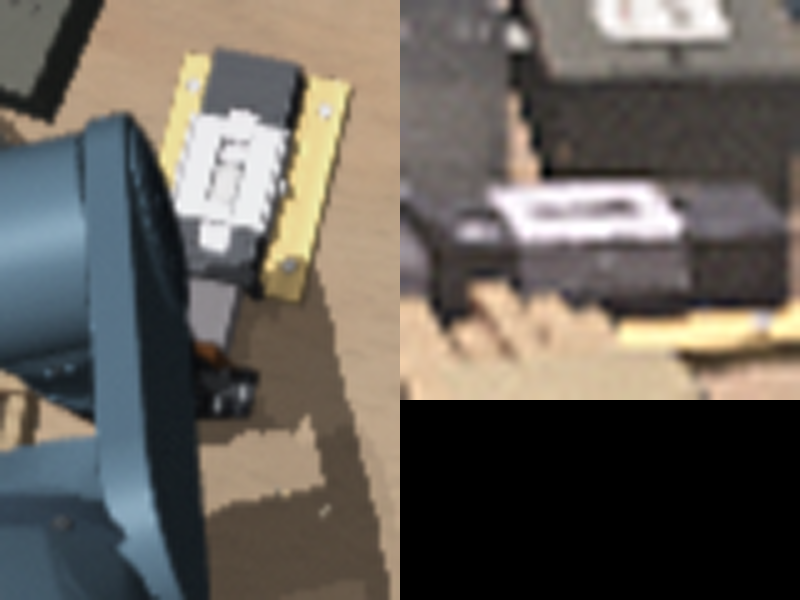

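Request:
jog_arm(
  moves=[
    [[0.0029,-0.0006,0],[0,0,0],0],
    [[0.002,-0.0004,0],[0,0,0],0],
    [[0,0,0],[0,0,0],0],
  ],
)

```text
time_s: 8.63
tcp_pos: [0.5724, 0.2424, 0.0443]
ee_rot: [-0.0, 0.995, -0.104, 0.0]
ft_force: [-3.1, 0.2, 2.4]
grip_width: 0.0
grip_force: 0.0
```

Request:
jog_arm(
  moves=[
    [[0.0015,-0.0003,0],[0,0,0],0],
    [[0.0015,-0.0003,0],[0,0,0],0],
    [[0,0,0],[0,0,0],0],
  ],
)

```text
time_s: 8.88
tcp_pos: [0.5757, 0.2418, 0.0443]
ee_rot: [-0.0, 0.995, -0.104, 0.0]
ft_force: [-1.8, 0.0, 1.8]
grip_width: 0.0
grip_force: 0.0
```

Request:
jog_arm(
  moves=[
    [[0.0015,-0.0003,0],[0,0,0],0],
    [[0,0,0],[0,0,0],0],
  ],
)

```text
time_s: 9.05
tcp_pos: [0.5773, 0.2415, 0.0444]
ee_rot: [-0.0, 0.995, -0.104, 0.001]
ft_force: [-1.9, 0.4, 1.6]
grip_width: -0.0001
grip_force: 0.0
```

```bash
cat > look.py <<'E'
import sys
from h import *
p,d=snap('top',sys.argv[1]);s,_=snap('side',sys.argv[1]+'s')
a=cv2.resize(p[130:165,173:208],(400,400),interpolation=cv2.INTER_CUBIC)
b=cv2.resize(s[150:190,233:273],(400,400),interpolation=cv2.INTER_CUBIC)
cv2.imwrite('pics/%s_c.png'%sys.argv[1],np.hstack([a,b])[:,:,::-1])
print(robot.state()['tcp_pos'],robot.state()['ft_force'])
E
python3 look.py t6
```

```text
[0.57729258 0.24149175 0.04439424] [-0.41530405 -0.28149885  0.97601749]
```

View pics/t6_c.png

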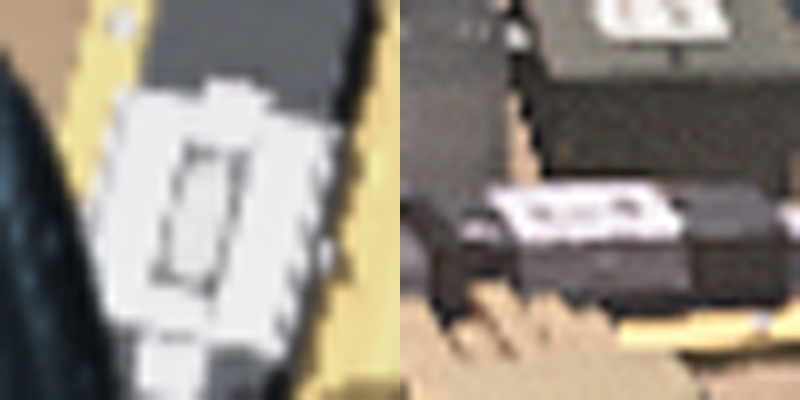

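```bash
python3 - <<'E'
from h import *
def z(d): return cloud('top',d)[...,2]
f=400/35
def reg(x0,x1,y0,y1): return slice(130+round(y0/f),130+round(y1/f)+1),slice(173+round(x0/f),173+round(x1/f)+1)
R=dict(btn=reg(185,205,190,250),plL=reg(115,130,180,240),plR=reg(262,275,170,230))
Z=np.array([z(robot.snapshot('top')[1]) for _ in range(12)])
for k,r in R.items(): 
    a=Z[:,r[0],r[1]]; print(k,np.nanmean(a).round(4),np.nanstd(a).round(4),a[0].size)
a=z(np.load('pics/top5.npz')['d'])
for k,r in R.items(): print('before',k,np.nanmean(a[r]).round(4))
E
```

```text
btn 0.0462 0.0018 18
plL 0.0458 0.0018 12
plR 0.0461 0.002 12
before btn 0.0423
before plL 0.0454
before plR 0.0456
```

Request:
jog_arm(
  moves=[
    [[-0.0098,0.0021,0],[0,0,0],0],
    [[-0.0293,0.0062,0],[0,0,0],0],
    [[-0.0293,0.0062,0],[0,0,0],0],
    [[0,0,0.035],[0,0,0],0],
    [[0,0,0.035],[0,0,0],0],
    [[0,0,0.035],[0,0,0],0],
    [[0,0,0],[0,0,0],0],
    [[0,0,0],[0,0,0],0],
  ],
)

```text
time_s: 10.42
tcp_pos: [0.5092, 0.2567, 0.1518]
ee_rot: [-0.001, 0.995, -0.104, 0.002]
ft_force: [-1.1, -1.2, -0.3]
grip_width: 0.0003
grip_force: 0.0
```

```bash
python3 look.py t7
```

```text
[0.5070696  0.2559675  0.14835734] [-0.02788486 -0.21416536 -0.60950119]
```

View pics/t7_c.png

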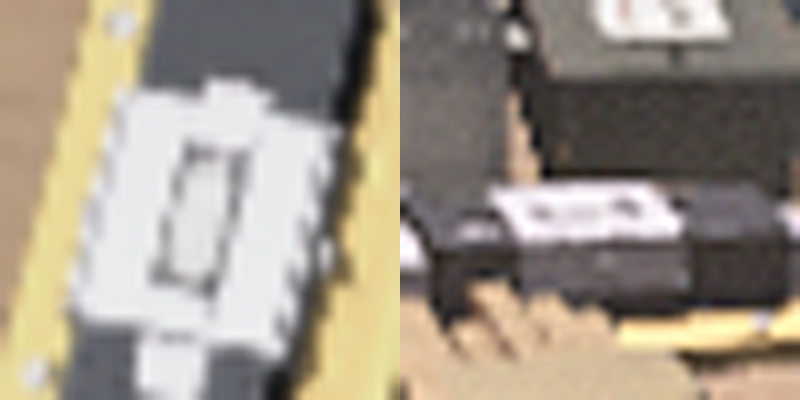

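The picture shows the button standing in the slot, at about (200,220) in the left crop. It is level with the plate, and the arm is clear of the stop.

```bash
python3 -c "
from bench import robot
print(robot.finish_job())"
```

```text
the job is handed in; nothing more can be done
None
```

The length stop is pushed in and locked: the camera shows the button up in the keeper plate's slot, level with the plate; the arm is clear, I moved nothing else, and the job was handed in at about 10.5 s.

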